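# Push a used coffee capsule through the sprung flap of the island's waste chute

## Robot

A 6-joint arm with a two-finger parallel gripper is mounted at the origin on the work surface. World frame = base frame: x ahead of the robot, y to its left, z up, the work surface at z = 0. Lengths are in m, angles in rad, forces in N, time in s.
With the tool pointing down it reaches from about 0.25 to 0.775 m from the base axis. Payload 4 kg.
Tool frame: the origin (TCP) lies midway between the tips of the shut fingers; the grasp point (between the pads) lies 19 mm behind it; z points along the fingers, x is the direction in which the jaws open and shut, and the axes are right-handed (so a half turn about z gives the same grasp; the last joint's range is limited). The gripper opens to 94 mm and grips with 3 to 60 N. Pads are 16 mm wide; open, the fingers measure 119 mm over their backs; the gripper's body (75 mm by 177 mm) begins 78 mm behind the grasp point.
Start: joints at [-1.271, 0.087, 1.371, -0, 1.684, -0.103], TCP at [0.216, -0.506, 0.206] pointing down, gripper open.
Joint ranges: [-3.1, 3.1], [-0.76, 2.03], [0.27, 2.55], [-1.08, 4.22], [0.17, 2.65], [-2.57, 2.57]. Speed limits (rad/s): [2.79, 2.79, 3.14, 3.14, 3.14, 3.14].

## Interface

Orientations are given as [roll, pitch, yaw] about the fixed x, y, z axes, in that order (R = Rz(yaw) Ry(pitch) Rx(roll)).
In Python, from bench import robot gives the robot as it stands.
- The arm moves only by the shell command python3 -m handwheel 'ROWS'. ROWS is a JSON object of lists of equal length, an entry for each row: "delta_pos": the shift along the tool's x, y, z in mm, a list of three; "rotation": the turn, a rotation vector about the tool's x, y, z in rad, a list of three; "claw": the closure, from -1 (fully open) to 1 (shut). In form: {"delta_pos": [[tx, ty, tz], ...], "rotation": [[wx, wy, wz], ...], "claw": [claw, ...]}. A call has exactly 8 rows; each row shifts and turns the commanded pose from where the row before left it, along the tool's axes as they then stand; what a row does not reach is not made up. A row lasts 1/8 s, in which the tool goes at most 62.5 mm and 10.7 degrees, less where a joint would pass 70% of its speed; a pose out of reach is approached as far as the arm can. A call with a gripper value outside its range is refused whole. The fingers move at their own pace and stop on an object; the grip force is fixed at half the most. Time passes only in rows, so rows that do not move let the fingers close, or fill a call up. It gives the time, the measured TCP pose, the force and the opening at its end, in the units of the state.
- robot.get_obs(): the state, without advancing time (a new reading comes with each control period).
- robot.snapshot(name): name is "scene" or "top"; returns a dict with "color" (400x640x3 uint8, red, green, blue), "intrinsics" (3x3 intrinsics, pixels), "k1" (the pictures are not rectified: a ray, as slopes to the right and down, at radius r is drawn at 1 + k1 r^2 times it, then the intrinsics apply), "eye" and "rotation" of the camera in the world. Camera axes: x right, y down, z forward; pixel columns grow to the right and rows downward; lengths in m; the calibration is good to about 2 mm. A picture is of the moment at which its call begins. There is no depth.
- robot.close_job(): hands the job in, once; it reports no verdict.
The state is a dict: "time": time; "joint_positions": joint angles; "qvel": joint speeds; "joint_torque": joint torques, N m; "tool_pos": TCP position; "ee_rot": TCP orientation; "wrist_force": force on the tool from outside, world axes, zero at the start; "wrist_torque": the same for the moment, N m; "width": finger opening in m.
Only numpy, scipy, OpenCV 4.12 (cv2) and the standard library are available. Lean on these libraries where they do the work, as an engineer would, in place of code of your own. Each camera call takes 0.05 s, during which the arm holds its last target.

## Task

Clear the used coffee capsule off the kitchen island into the built-in waste chute: push the sprung flap open with one finger and, while that finger holds it open, push the capsule over the edge and in with the other finger, then let the flap spring shut. Only slide the capsule along the counter; do not pick it up and do not slide it onto the closed flap. Leave everything else on the island where it stands.

Things in the scene. Friction and masses are not known exactly. Their poses are not given: they have to be found in the camera images.
- capsule: used coffee capsule, bare aluminium, about 13 to 24 g, standing upside down on its rim: rim 37 mm across and 2.2 mm thick, body above it tapering from 30 to 19 mm across, 26.5 mm high in all. Origin: centre of its underside. It starts on the counter beyond the chute as seen from the robot, its centre 30 to 95 mm from the chute edge and up to 40 mm to either side of its middle.
- chute_edge (a point): middle of the edge over which the capsule must go: the far edge of the waste chute opening, at the free end of the flap, level with the counter (z = 0). x is level, square to the edge, pointing away from the robot over the counter where the capsule stands; y runs along the edge, z up. The opening runs 120 mm in -x to the hinge and 85 mm to each side. Its 18 mm steel frame is flush with the flat counter.
- chute_hinge (a point): middle of the hinge line of the flap, on the side of the opening nearest the robot, 120 mm from the chute edge; its dark hinge barrels stand 3 mm proud. Axes as at the chute edge. The top is 30 mm thick at the opening; below it is a wider waste caddy, its floor 175 mm down. The island top with the chute lies elsewhere and up to 0.15 rad turned at each start.
- flap_middle (a point): middle of the upper face of the flap, a flat steel plate 117 by 166 mm, 3 mm thick, that fills the opening, its upper face 1 mm below the counter when shut. It swings down into the chute about the hinge on the robot side, so that the gap opens at the chute edge. The point moves with the flap.
- flap (a joint): opening angle of the flap, rad: 0 shut and level, growing as its free end swings down, 1.3 at the stop. A spring shuts it when let go: 0.1 N m about the hinge starts it (under 2 N at its middle), 0.25 N m holds it at 1 rad. The capsule is far too light to open it. A fingertip at level distance d from the hinge and h below the counter holds it at about atan(h/d).
- saucer: bystander: white saucer, 116 mm across, 14 mm high, to the robot's left of the capsule. Origin: centre of the underside.
- espresso_cup: bystander: white espresso cup, 60 mm across, 56 mm high, standing on the saucer, its handle to one side. Origin: centre of the underside.
- teaspoon: bystander: steel teaspoon 135 mm long, lying to the right of the chute. Origin: underside, near mid-length; it lies along x.
- milk_jug: bystander: steel milk jug, 74 mm across, 95 mm high, handle reaching 66 mm from its axis, to the right of the capsule. Origin: centre of the underside.
- sugar_jar: bystander: white sugar jar with a wooden lid, 72 mm across, 100 mm high, beyond the capsule, to one side. Origin: centre of the underside.
- pepper_mill: bystander: dark wooden pepper mill, 54 mm across, 163 mm high, beyond the capsule, to one side. Origin: centre of the underside.
- tumbler: bystander: glass tumbler, 72 mm across, 88 mm high, to the left of the chute. Origin: centre of the underside.

How it is judged:
By the outcome, as a careful person would: the job done as asked, in the order asked, and still so for the second after the job is handed in, with the robot touching nothing.
It also fails if it takes over 48 s, if anything falls off the work surface, if the arm or the gripper's body presses on something with over 40 N, if the wrist force passes 120 N, or if a joint passes its speed limit or range.

## Working session

There is one attempt and no reset: what is moved stays moved. The work goes in short steps, Python scripts to look and compute and a shell command to move; the robot and the scene stay as the last step left them, time stands still between calls to the robot, and variables do not carry over. Pictures are saved under pics/ and viewed, and the job is handed in when it is done.

```bash
ls; mkdir -p pics
python3 - <<'E'
from bench import robot
import cv2
print(robot.get_obs())
for n in ("scene","top"):
    s=robot.snapshot(n)
    cv2.imwrite(f"pics/{n}0.png",s["color"][:,:,::-1])
    print(n,s["intrinsics"],s["k1"],s["eye"],s["rotation"])
E
```

```text
pics
{'time': 0.0, 'joint_positions': array([-1.27111042e+00,  8.79592708e-02,  1.37223599e+00,  5.71537226e-06,
        1.68359852e+00, -1.03127993e-01]), 'qvel': array([-0.00043554,  0.00213871, -0.00077715, -0.00248533, -0.00208289,
       -0.00121097]), 'joint_torque': array([ 8.36688178e-04, -3.40182352e+01, -3.02424252e+01,  7.19627109e-02,
        3.31983122e-02, -1.76034919e-04]), 'tool_pos': array([ 0.21542646, -0.50546265,  0.20431111]), 'ee_rot': array([-3.14136041e+00,  2.18884912e-03, -1.16798153e+00]), 'wrist_force': array([0.79733151, 0.52706907, 0.6145301 ]), 'wrist_torque': array([ 0.01474964, -0.04570273,  0.01418973]), 'width': 0.0937482194413648}
scene [[507.28549804   0.         318.26150906]
 [  0.         507.28549804 199.61577682]
 [  0.           0.           1.        ]] -0.16328788196995325 [0.98266417 0.4737861  0.86503341] [-2.5028067  -0.00531871  2.46916806]
top [[424.7863905    0.         319.20960465]
 [  0.         424.7863905  197.83288803]
 [  0.           0.           1.        ]] -0.09653343447047148 [ 0.50693561 -0.01211376  1.09484683] [-3.03895547  0.02414737 -1.5496195 ]
```

View pics/scene0.png

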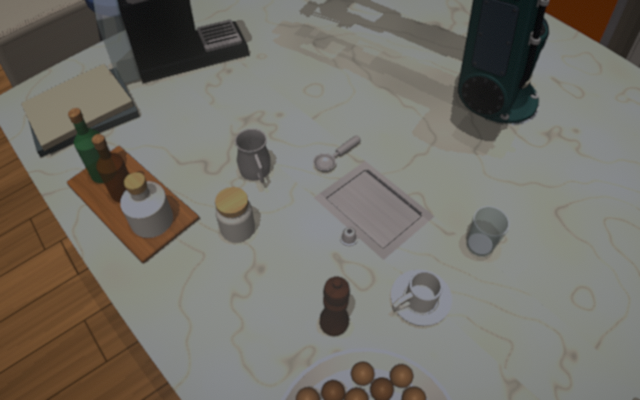

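View pics/top0.png

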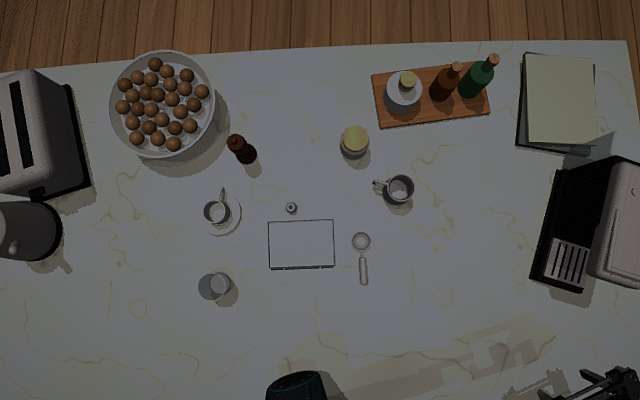

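Run:
```python
import cv2
a=cv2.imread("pics/top0.png")
c=a[90:290,220:430]; cv2.imwrite("pics/topc.png",cv2.resize(c,None,fx=3.0,fy=3.0,interpolation=cv2.INTER_CUBIC)[:600])
```

```text
(no output)
```

View pics/topc.png

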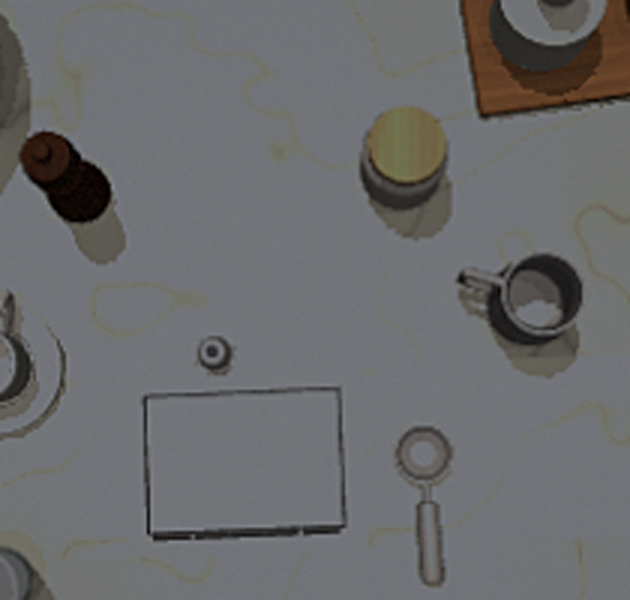

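```bash
cat > h.py <<'E'
import numpy as np, cv2
from scipy.spatial.transform import Rotation as R
CAM={"scene":(507.28549804,318.26150906,199.61577682,-0.16328788,[0.98266417,0.4737861,0.86503341],[-2.5028067,-0.00531871,2.46916806]),
"top":(424.7863905,319.20960465,197.83288803,-0.096533434,[0.50693561,-0.01211376,1.09484683],[-3.03895547,0.02414737,-1.5496195])}
def rm(v): return R.from_euler('xyz',v).as_matrix()
def ray(n,u,v):
    f,cx,cy,k,e,r=CAM[n]
    K=np.array([[f,0,cx],[0,f,cy],[0,0,1.]])
    p=cv2.undistortPoints(np.array([[[u,v]]],float),K,np.array([k,0,0,0,0.]))[0,0]
    return np.array(e),rm(r)@np.array([p[0],p[1],1])
def onz(n,u,v,z=0):
    e,d=ray(n,u,v); return e+d*(z-e[2])/d[2]
def proj(n,P):
    f,cx,cy,k,e,r=CAM[n]
    K=np.array([[f,0,cx],[0,f,cy],[0,0,1.]])
    M=rm(r).T
    q,_=cv2.projectPoints(np.array(P,float).reshape(-1,1,3),cv2.Rodrigues(M)[0],-M@np.array(e),K,np.array([k,0,0,0,0.]))
    return q[:,0]
E
python3 - <<'E'
from h import *
for p in [(145,396),(340,388),(345,526),(150,536)]: print(onz("top",220+p[0]/3,90+p[1]/3).round(4))
print('cap',onz("top",220+212/3,90+352/3,.0265).round(4),proj("scene",[onz("top",220+212/3,90+352/3,.0265)]))
a=cv2.imread("pics/top0.png"); g=lambda im,x,y,w,h,f: cv2.convertScaleAbs(cv2.resize(im[y:y+h,x:x+w],None,fx=f,fy=f,interpolation=cv2.INTER_CUBIC),alpha=1.6)
cv2.imwrite("pics/t1.png",g(a,260,195,85,80,7))
b=cv2.imread("pics/scene0.png")
cv2.imwrite("pics/s1.png",g(b,305,155,135,105,5.7))
E
```

```text
[0.5538 0.1471 0.    ]
[ 0.5641 -0.0209  0.    ]
[ 0.4466 -0.0273  0.    ]
[0.4342 0.1391 0.    ]
cap [0.5909 0.0877 0.0265] [[349.44714796 230.94389696]]
```

View pics/t1.png

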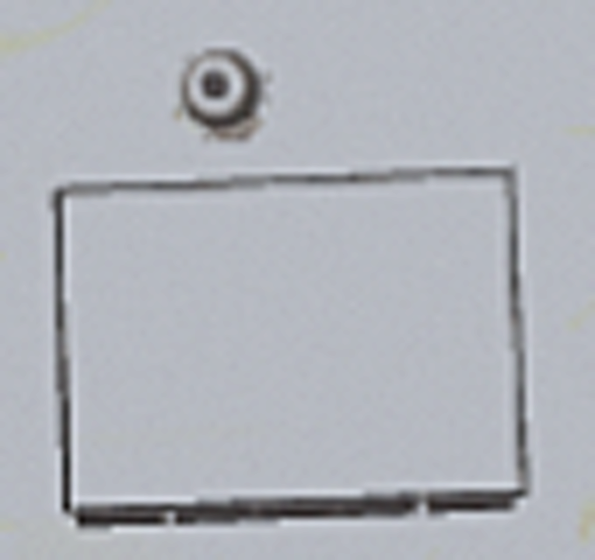

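View pics/s1.png

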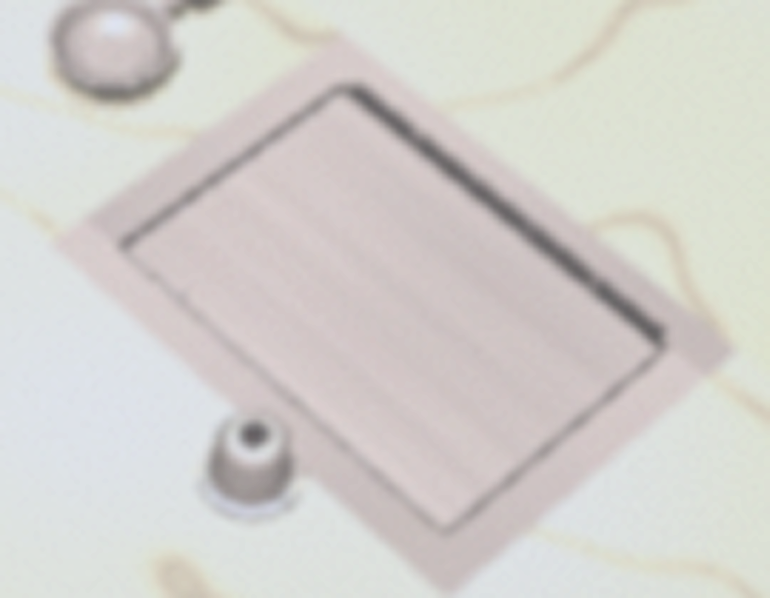

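```bash
cat >> h.py <<'E'
def chute():
    C=[onz("top",260+u/7-.07*0,195+v/7) for u,v in [(58,190),(513,170),(523,492),(70,512)]]
    return np.array(C)
def frame():
    C=chute()
    ey=(C[0]-C[1])+(C[3]-C[2]); ey[2]=0; ey/=np.linalg.norm(ey)
    ex=np.array([ey[1],-ey[0],0])
    m=C.mean(0); E=m+.06*ex; E[2]=0
    return E,ex,ey
E
python3 - <<'E'
from h import *
C=chute();print(C.round(4))
D=[np.linalg.norm(C[i]-C[(i+1)%4]) for i in range(4)];print(D)
E,ex,ey=frame();print(E,ex,np.arctan2(ex[1],ex[0]))
print('scene corners',[onz("scene",305+u/5.7,155+v/5.7).round(4) for u,v in [(440,532),(122,243),(345,88),(662,345)]])
t1=onz("top",260+215/7,195+86/7,.0265); t2=onz("scene",349.6,231,.0265)
for t in (t1,t2): print('cap',t,(t-E)@ex,(t-E)@ey)
for n,u,v in [("cup",218,212),("jug",398,186),("tumbler",214,286),("spoonbowl",361,241),("saucerR",242,212)]:
    p=onz("top",u,v,.01); print(n,p.round(3),((p-E)@ex).round(3),((p-E)@ey).round(3))
E
```

```text
[[ 0.5534  0.1472  0.    ]
 [ 0.5643 -0.0207  0.    ]
 [ 0.4467 -0.0266  0.    ]
 [ 0.4355  0.1391  0.    ]]
[np.float64(0.1682993575692364), np.float64(0.11768274030376459), np.float64(0.16607714500909287), np.float64(0.1182181050151624)]
[0.55985084 0.06371124 0.        ] [0.9978252  0.06591563 0.        ] 0.06596346058527743
scene corners [array([0.5543, 0.1476, 0.    ]), array([ 0.562 , -0.0193,  0.    ]), array([ 0.446, -0.024, -0.   ]), array([ 0.4358,  0.14  , -0.    ])]
cap [0.59106487 0.08756731 0.0265    ] 0.032718641358491375 0.021746703440185717
cap [0.59079111 0.08797251 0.0265    ] 0.03247218255265376 0.022169061285101384
cup [0.576 0.278 0.01 ] 0.031 0.212
jug [ 0.653 -0.186  0.01 ] 0.076 -0.255
tumbler [0.387 0.281 0.01 ] -0.159 0.228
spoonbowl [ 0.51  -0.092  0.01 ] -0.06 -0.152
saucerR [0.578 0.215 0.01 ] 0.028 0.15
```

```bash
cat >> h.py <<'E'
def target(X,Y,Z,th):
    E,ex,ey=frame(); up=np.array([0,0,1.])
    P=E+X*ex+Y*ey+Z*up
    x=np.cos(th)*ex+np.sin(th)*up; z=np.sin(th)*ex-np.cos(th)*up
    return P,np.c_[x,np.cross(z,x),z]
def go(X,Y,Z,th):
    from bench import robot
    o=robot.get_obs(); P,T=target(X,Y,Z,th); M=rm(o["ee_rot"]); E,ex,ey=frame()
    p=np.array(o["tool_pos"]); q=p-E
    xt=M[:,0]
    print("t",o["time"],"chute mm",(1e3*np.array([q@ex,q@ey,q[2]])).round(1),"tilt",np.arcsin(xt[2]).round(3),"w",o["width"],"F",o["wrist_force"].round(1))
    print("d in current tool",(1e3*M.T@(P-p)).round(1),"d in target tool",(1e3*T.T@(P-p)).round(1),"rot",R.from_matrix(M.T@T).as_rotvec().round(3))
E
python3 -c "
from h import *
go(.0188,.022,.2,0)"
```

```text
t 0.1 chute mm [-381.2 -545.3  204.4] tilt -0.002 w 0.09401702608032599 F [-0.4 -0.2 -0.3]
d in current tool [-403.2 -565.     5.3] d in target tool [ 400.  -567.3    4.4] rot [-1.000e-03  2.000e-03 -1.234e+00]
```

```bash
python3 -m handwheel '{"delta_pos": [[-10,-15,0],[-25,-35,0],[-25,-35,0],[-25,-35,0],[-25,-35,0],[-25,-35,0],[-25,-35,0],[-25,-35,0]], "rotation": [[0,0,0],[0,0,0],[0,0,0],[0,0,0],[0,0,0],[0,0,0],[0,0,0],[0,0,0]], "claw": [-1,-1,-1,-1,-1,-1,-1,-1]}'
python3 -m handwheel '{"delta_pos": [[-25,-35,0],[-25,-35,0],[-25,-35,0],[-25,-35,0],[-25,-35,0],[-25,-35,0],[-25,-35,0],[-25,-35,0]], "rotation": [[0,0,0],[0,0,0],[0,0,0],[0,0,0],[0,0,0],[0,0,0],[0,0,0],[0,0,0]], "claw": [-1,-1,-1,-1,-1,-1,-1,-1]}'
python3 -m handwheel '{"delta_pos": [[0,0,0],[0,0,0],[0,0,0],[0,0,0],[0,0,0],[0,0,0],[0,0,0],[0,0,0]], "rotation": [[0,0,-0.15],[0,0,-0.15],[0,0,-0.15],[0,0,-0.15],[0,0,-0.15],[0,0,-0.15],[0,0,-0.15],[0,0,-0.15]], "claw": [-1,-1,-1,-1,-1,-1,-1,-1]}'
python3 -c "
from h import *
go(.0188,.022,.12,.5)"
```

```text
time: 1.1
tool_pos: [0.3827, -0.2314, 0.2054]
ee_rot: [-3.141, 0.0, -1.167]
wrist_force: [0.5, 0.1, 0.2]
width: 0.0942
time: 2.1
tool_pos: [0.5612, 0.0622, 0.2054]
ee_rot: [3.141, 0.0, -1.167]
wrist_force: [0.7, 0.3, 0.1]
width: 0.0939
time: 3.1
tool_pos: [0.5606, 0.0609, 0.2053]
ee_rot: [-3.141, 0.001, 0.038]
wrist_force: [-0.3, 0.2, 0.2]
width: 0.094
t 3.1 chute mm [  0.6  -2.8 205.3] tilt -0.001 w 0.09404670388244449 F [-0.3  0.2  0.2]
d in current tool [ 17.6 -25.3  85.3] d in target tool [-24.9 -24.8  83.6] rot [ 0.007  0.501 -0.028]
```

```bash
python3 -m handwheel '{"delta_pos": [[9,-13,15],[9,-13,15],[0,0,15],[0,0,0],[0,0,0],[0,0,0],[0,0,0],[0,0,0]], "rotation": [[0,0,0],[0,0,-0.028],[0,0,0],[0,0.125,0],[0,0.125,0],[0,0.125,0],[0,0.125,0],[0,0,0]], "claw": [-1,-1,-1,-1,-1,-1,-1,-1]}'
python3 -c "
from h import *
go(.0188,.022,.04,.5)"
python3 - <<'E'
from bench import robot
import cv2
for n in ("scene","top"):
    s=robot.snapshot(n); cv2.imwrite(f"pics/{n}1.png",cv2.convertScaleAbs(s["color"][:,:,::-1],alpha=1.6))
E
```

```text
time: 4.1
tool_pos: [0.5748, 0.0864, 0.1563]
ee_rot: [-3.141, -0.493, 0.06]
wrist_force: [-0.2, 0.2, 0.0]
width: 0.094
t 4.1 chute mm [ 16.4  21.7 156.3] tilt 0.493 w 0.09401466452596491 F [-0.2  0.2  0. ]
d in current tool [-53.   -0.3 103.6] d in target tool [-53.7  -0.3 103.2] rot [ 0.003  0.007 -0.006]
```

View pics/scene1.png

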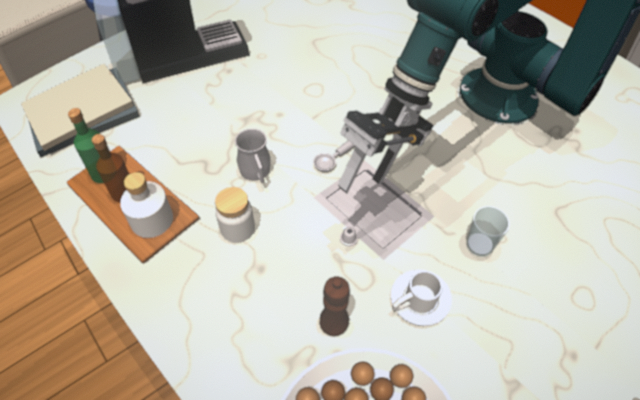

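View pics/top1.png

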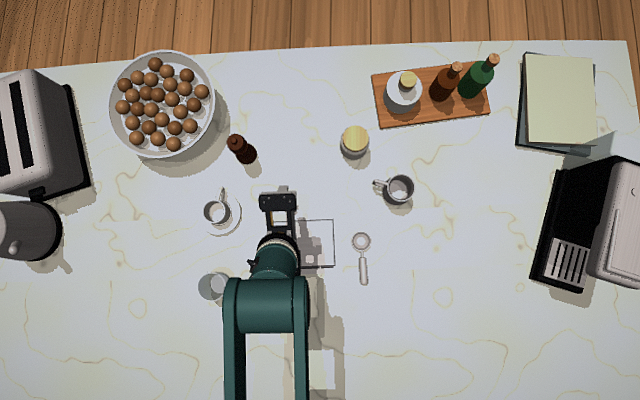

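```bash
python3 -m handwheel '{"delta_pos": [[-10,0,20],[-10,0,20],[-11,0,21],[-11,0,21],[-11,0,21],[0,0,0],[0,0,0],[0,0,0]], "rotation": [[0,0,-0.006],[0,0.007,0],[0,0,0],[0,0,0],[0,0,0],[0,0,0],[0,0,0],[0,0,0]], "claw": [-1,-1,-1,-1,-1,-1,-1,-1]}'
python3 -c "
from h import *
go(.0188,.022,-.0175,.5)"
python3 - <<'E'
from bench import robot
import cv2
s=robot.snapshot("scene"); a=cv2.convertScaleAbs(s["color"][:,:,::-1],alpha=1.6)[130:280,290:450]
cv2.imwrite("pics/s2.png",cv2.resize(a,None,fx=4,fy=4,interpolation=cv2.INTER_CUBIC))
E
```

```text
time: 5.2
tool_pos: [0.5836, 0.0864, 0.0468]
ee_rot: [3.138, -0.51, 0.067]
wrist_force: [0.4, 0.0, -0.6]
width: 0.0938
t 5.2 chute mm [25.2 21.1 46.8] tilt 0.51 w 0.09381394415224119 F [ 0.4  0.  -0.6]
d in current tool [-37.   -1.1  53. ] d in target tool [-36.4  -0.9  53.3] rot [ 0.003 -0.01   0.001]
```

View pics/s2.png

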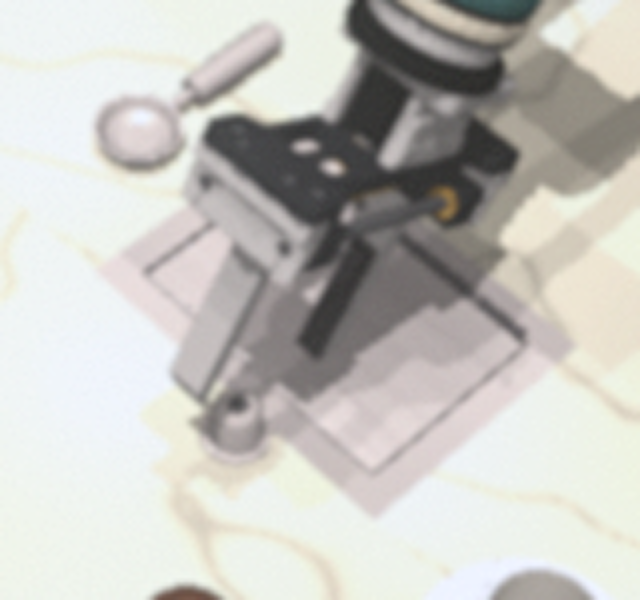

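Run:
```python
from h import *
from bench import robot
o=robot.get_obs();M=rm(o["ee_rot"])
P=[o["tool_pos"]+M@np.array(v)*1e-3 for v in [(47,-8,0),(47,8,0),(59.5,-8,0),(59.5,8,0),(-47,-8,0),(-47,8,0),(-59.5,8,0)]]
print(((proj("scene",P)-[290,130])*4).round())
E,ex,ey=frame()
print([((1e3*np.array([(p-E)@ex,(p-E)@ey,p[2]])).round(1)) for p in P])
```

```text
[[203. 403.]
 [179. 382.]
 [186. 410.]
 [163. 388.]
 [317. 361.]
 [294. 342.]
 [308. 337.]]
[array([65.9, 29.2, 69.5]), array([65.9, 13.2, 69.5]), array([76.8, 29.2, 75.6]), array([76.8, 13.2, 75.6]), array([-16.1,  29.1,  23.6]), array([-16.1,  13.1,  23.6]), array([-27.1,  13.1,  17.5])]
```

```bash
python3 -m handwheel '{"delta_pos": [[-5,-1,7],[-5,0,7],[-5,0,7],[-5,0,7],[-5,0,7],[-5,0,7],[-4,0,6],[0,0,0]], "rotation": [[0,-0.01,0],[0,0,0],[0,0,0],[0,0,0],[0,0,0],[0,0,0],[0,0,0],[0,0,0]], "claw": [-1,-1,-1,-1,-1,-1,-1,-1]}'
python3 -c "
from h import *
go(.0188,.022,-.0175,.5)"
python3 - <<'E'
from bench import robot
import cv2
s=robot.snapshot("scene"); a=cv2.convertScaleAbs(s["color"][:,:,::-1],alpha=1.6)[130:280,290:450]
cv2.imwrite("pics/s3.png",cv2.resize(a,None,fx=4,fy=4,interpolation=cv2.INTER_CUBIC))
E
```

```text
time: 6.25
tool_pos: [0.5747, 0.0866, -0.0145]
ee_rot: [3.138, -0.496, 0.067]
wrist_force: [0.9, -0.4, 2.0]
width: 0.094
t 6.25 chute mm [ 16.3  21.9 -14.5] tilt 0.496 w 0.09398267776199436 F [ 0.9 -0.4  2. ]
d in current tool [ 0.8 -0.1  3.8] d in target tool [ 0.8 -0.1  3.8] rot [0.003 0.004 0.001]
```

View pics/s3.png

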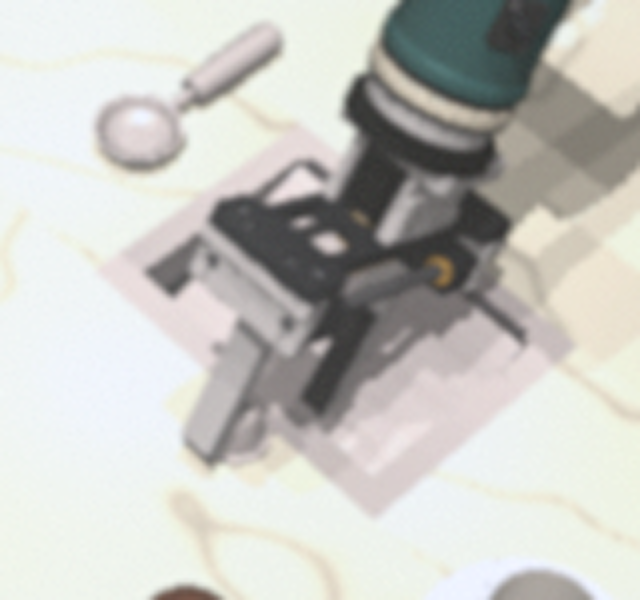

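```bash
python3 -m handwheel '{"delta_pos": [[-1.2,0,2.3],[-2.5,0,-1.4],[-2.5,0,-1.4],[-2.5,0,-1.4],[-2.5,0,-1.4],[-2.5,0,-1.4],[-2.5,0,-1.4],[-2.5,0,-1.4]], "rotation": [[0,0,0],[0,0,0],[0,0,0],[0,0,0],[0,0,0],[0,0,0],[0,0,0],[0,0,0]], "claw": [-1,-1,-1,-1,-1,-1,-1,-1]}'
python3 -c "
from h import *
go(-.021,.022,-.0175,.5)"
python3 - <<'E'
from bench import robot
import cv2
s=robot.snapshot("scene"); a=cv2.convertScaleAbs(s["color"][:,:,::-1],alpha=1.6)[130:280,290:450]
cv2.imwrite("pics/s4.png",cv2.resize(a,None,fx=4,fy=4,interpolation=cv2.INTER_CUBIC))
E
```

```text
time: 7.3
tool_pos: [0.5554, 0.0854, -0.0156]
ee_rot: [3.138, -0.498, 0.067]
wrist_force: [3.5, 0.5, 2.0]
width: 0.0941
t 7.3 chute mm [ -3.   22.  -15.6] tilt 0.498 w 0.09411010710307104 F [3.5 0.5 2. ]
d in current tool [-16.7  -0.   -6.9] d in target tool [-16.7  -0.   -7. ] rot [0.003 0.002 0.001]
```

View pics/s4.png

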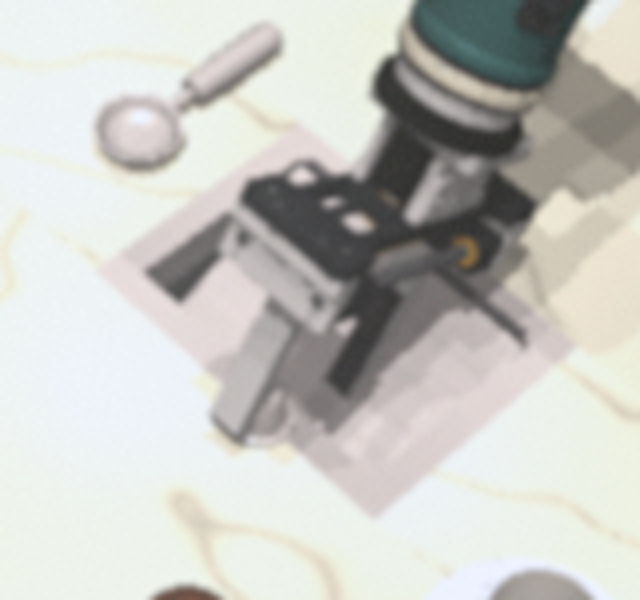

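```bash
python3 -m handwheel '{"delta_pos": [[-2.7,0,-1.0],[-2.5,0,-1.2],[-2.5,0,-1.2],[-2.5,0,-1.2],[-2.5,0,-1.3],[-2.5,0,-1.3],[-2.5,0,-1.3],[-2.5,0,-1.3]], "rotation": [[0,0,0],[0,0,0],[0,0,0],[0,0,0],[0,0,0],[0,0,0],[0,0,0],[0,0,0]], "claw": [-1,-1,-1,-1,-1,-1,-1,-1]}'
python3 -c "
from h import *
go(-.031,.022,-.0175,.5)"
python3 - <<'E'
from bench import robot
import cv2
s=robot.snapshot("scene"); a=cv2.convertScaleAbs(s["color"][:,:,::-1],alpha=1.6)[130:280,290:450]
cv2.imwrite("pics/s5.png",cv2.resize(a,None,fx=4,fy=4,interpolation=cv2.INTER_CUBIC))
E
```

```text
time: 8.35
tool_pos: [0.5319, 0.0839, -0.0177]
ee_rot: [3.138, -0.495, 0.067]
wrist_force: [3.9, -0.0, 0.3]
width: 0.0939
t 8.35 chute mm [-26.6  22.  -17.7] tilt 0.495 w 0.09391211285313332 F [ 3.9 -0.   0.3]
d in current tool [-3.8  0.  -2.3] d in target tool [-3.8 -0.  -2.3] rot [0.003 0.005 0.001]
```

View pics/s5.png

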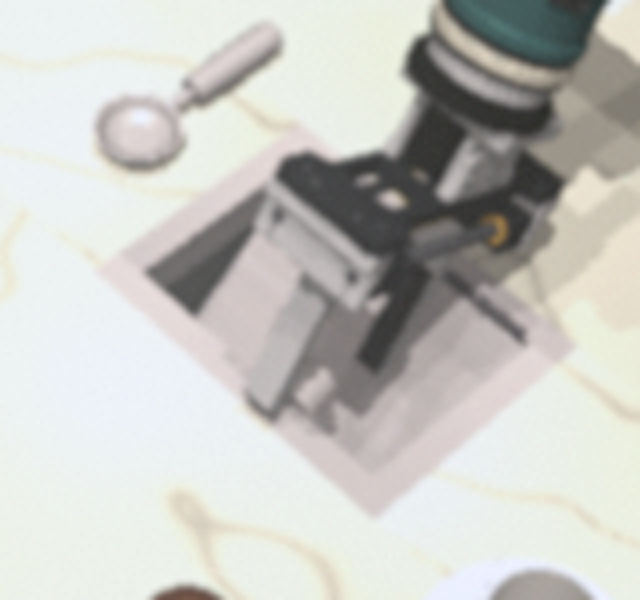

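```bash
python3 -m handwheel '{"delta_pos": [[-2,0,-1.1],[-1.8,0,-1.0],[0,0,0],[0,0,0],[0,0,0],[0,0,0],[0,0,0],[0,0,0]], "rotation": [[0,0,0],[0,0,0],[0,0,0],[0,0,0],[0,0,0],[0,0,0],[0,0,0],[0,0,0]], "claw": [-1,-1,-1,-1,-1,-1,-1,-1]}'
python3 -c "
from h import *
go(-.031,.022,-.0175,.5)"
python3 - <<'E'
from bench import robot
import cv2
s=robot.snapshot("scene"); a=cv2.convertScaleAbs(s["color"][:,:,::-1],alpha=1.6)[160:260,320:420]
cv2.imwrite("pics/s6.png",cv2.resize(a,None,fx=6,fy=6,interpolation=cv2.INTER_CUBIC))
E
```

```text
time: 9.4
tool_pos: [0.5283, 0.0837, -0.0171]
ee_rot: [3.138, -0.497, 0.067]
wrist_force: [4.1, -0.3, 2.3]
width: 0.094
t 9.4 chute mm [-30.2  22.  -17.1] tilt 0.497 w 0.09396130755398008 F [ 4.1 -0.3  2.3]
d in current tool [-0.9 -0.  -0. ] d in target tool [-0.9 -0.  -0. ] rot [0.003 0.003 0.001]
```

View pics/s6.png

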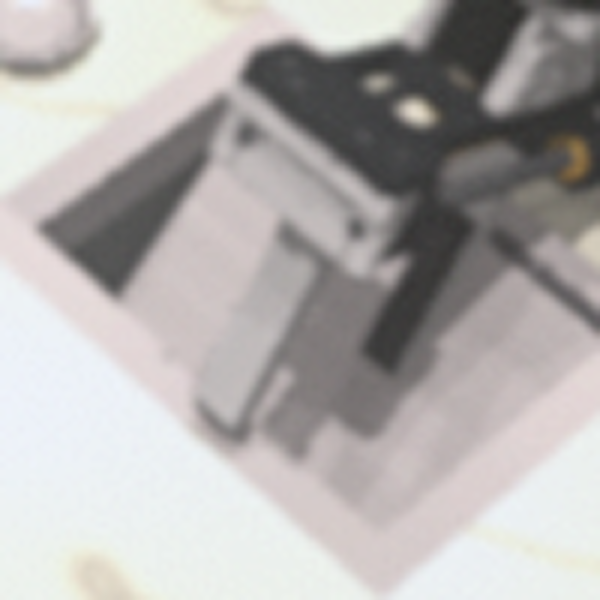

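Run:
```python
from bench import robot
import cv2
s=robot.snapshot("top"); a=cv2.convertScaleAbs(s["color"][:,:,::-1],alpha=1.8)[180:280,240:365]
cv2.imwrite("pics/t6.png",cv2.resize(a,None,fx=6,fy=6,interpolation=cv2.INTER_CUBIC))
s=robot.snapshot("scene"); a=cv2.convertScaleAbs(s["color"][:,:,::-1],alpha=1.6)[205:245,345:395]
cv2.imwrite("pics/s7.png",cv2.resize(a,None,fx=14,fy=14,interpolation=cv2.INTER_CUBIC))
```

```text
(no output)
```

View pics/t6.png

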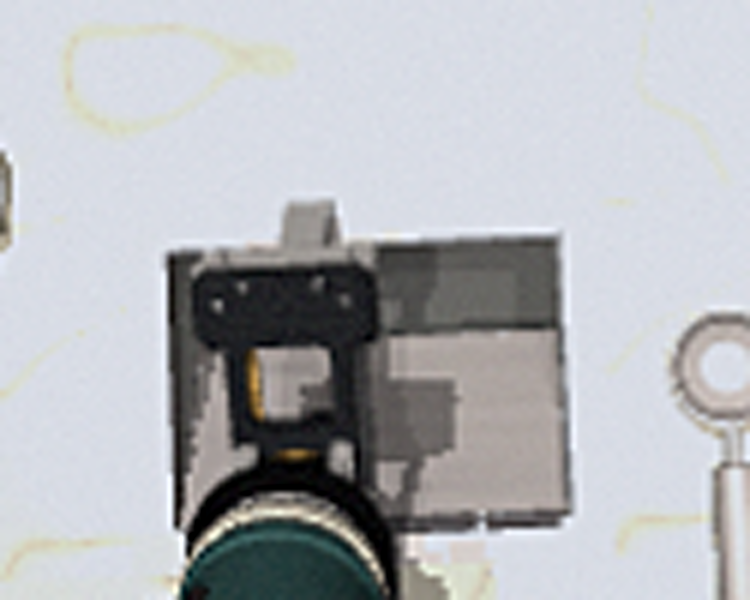

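View pics/s7.png

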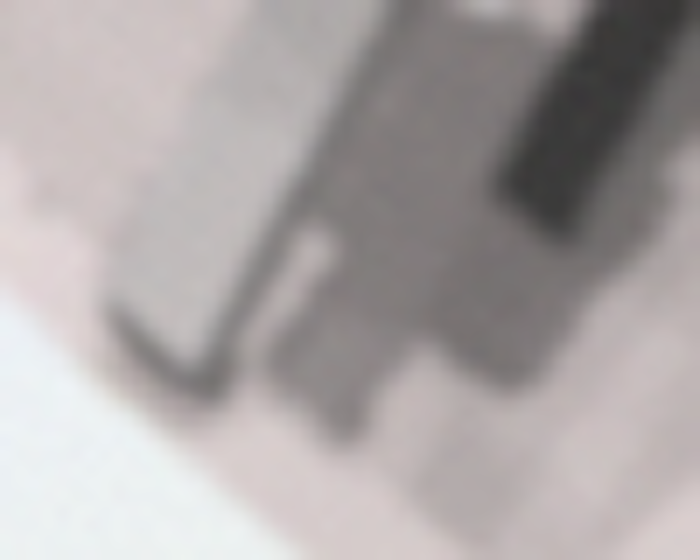

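```bash
python3 -m handwheel '{"delta_pos": [[-1.8,0,-1],[-1.8,0,-1],[0,0,0],[0,0,0],[0,0,0],[-2.4,0,-4.4],[4.8,0,-8.8],[4.8,0,-8.8]], "rotation": [[0,0,0],[0,0,0],[0,0,0],[0,0,0],[0,0,0],[0,0,0],[0,0,0],[0,0,0]], "claw": [-1,-1,-1,-1,-1,-1,-1,-1]}'
python3 -c "
from h import *
go(-.031,.022,.13,.5)"
```

```text
time: 10.55
tool_pos: [0.5207, 0.0832, 0.0065]
ee_rot: [3.138, -0.499, 0.067]
wrist_force: [5.4, 0.9, 3.4]
width: 0.0938
t 10.55 chute mm [-37.8  22.    6.5] tilt 0.499 w 0.09378932695030007 F [5.4 0.9 3.4]
d in current tool [  65.     0.4 -105.2] d in target tool [  65.1    0.  -105.1] rot [0.003 0.001 0.001]
```

```bash
python3 -m handwheel '{"delta_pos": [[6,0,-9],[7,0,-12],[9,0,-14],[9,0,-14],[9,0,-14],[9,0,-14],[9,0,-14],[7,0,-13]], "rotation": [[0,0,0],[0,0,0],[0,0,0],[0,0,0],[0,0,0],[0,0,0],[0,0,0],[0,0,0]], "claw": [-1,-1,-1,-1,-1,-1,-1,-1]}'
python3 -m handwheel '{"delta_pos": [[0,20,-10],[0,30,-15],[0,40,-15],[0,40,-15],[0,40,-10],[0,40,0],[0,20,0],[0,0,0]], "rotation": [[0,0,0],[0,0,0],[0,0,0],[0,0,0],[0,0,0],[0,0,0],[0,0,0],[0,0,0]], "claw": [-1,-1,-1,-1,-1,-1,-1,-1]}'
python3 - <<'E'
from bench import robot
import cv2
for n in ("scene","top"):
    s=robot.snapshot(n); cv2.imwrite(f"pics/{n}8.png",cv2.convertScaleAbs(s["color"][:,:,::-1],alpha=1.6))
E
```

```text
time: 11.55
tool_pos: [0.5256, 0.084, 0.1268]
ee_rot: [3.138, -0.492, 0.067]
wrist_force: [-0.5, 0.3, -0.6]
width: 0.0942
time: 12.55
tool_pos: [0.5106, -0.148, 0.1848]
ee_rot: [3.141, -0.494, 0.064]
wrist_force: [0.6, 0.3, -0.5]
width: 0.0942
```

View pics/scene8.png

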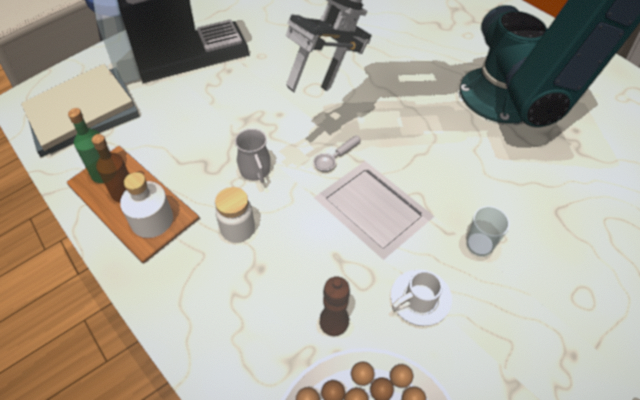

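View pics/top8.png

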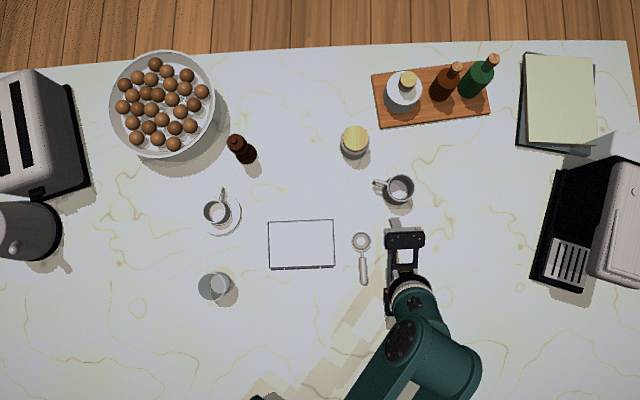

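Run:
```python
import cv2,numpy as np
g=lambda im,x,y,w,h,f: cv2.resize(im[y:y+h,x:x+w],None,fx=f,fy=f,interpolation=cv2.INTER_CUBIC)
a=cv2.imread("pics/scene8.png"); b=cv2.imread("pics/top8.png")
o=np.hstack([g(a,305,155,135,105,2.9),g(b,260,195,85,80,3.8)[:304]][:2]) if 0 else None
cv2.imwrite("pics/s9.png",g(a,305,155,135,105,5.7))
b0=cv2.convertScaleAbs(cv2.imread("pics/top0.png"),alpha=1.6)
d=cv2.absdiff(b,b0).max(2); d[:, 345:]=0; d[275:]=0
n,l,s,c=cv2.connectedComponentsWithStats((cv2.medianBlur(d,3)>40).astype(np.uint8))
print([tuple(x) for x in s[1:] if x[4]>5])
```

```text
[(np.int32(286), np.int32(202), np.int32(12), np.int32(13), np.int32(70)), (np.int32(289), np.int32(205), np.int32(4), np.int32(4), np.int32(12))]
```

View pics/s9.png

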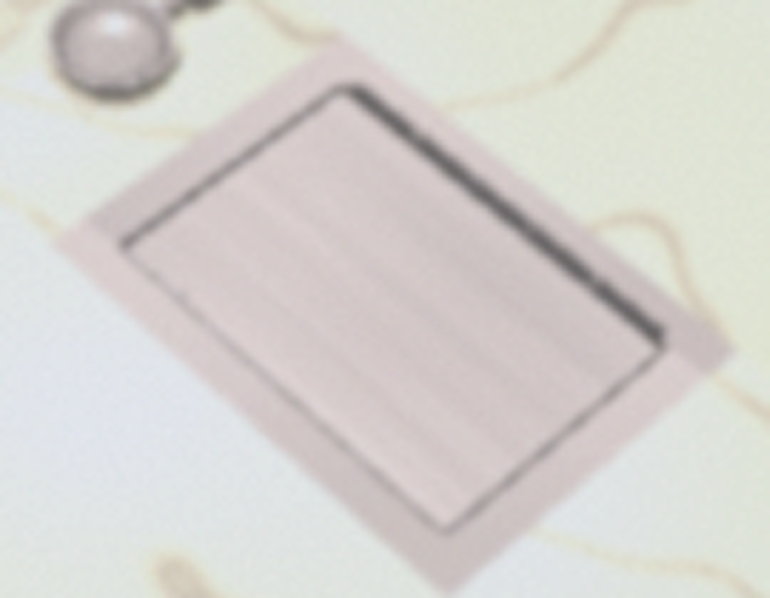

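The flap is shut, with the same outline as at the start. In the checked part of the top view, only the capsule's old spot has changed. Handing in.

```bash
python3 -c "
from bench import robot
print(robot.get_obs()['wrist_force']); print(robot.close_job())"
```

```text
[-0.90686995  0.043664   -0.8758319 ]
the job is handed in; nothing more can be done
None
```

The capsule went over the chute edge and the flap has sprung shut. I handed the job in at about 12.7 s.

**How it went:** I tilted the open gripper 0.5 rad so the near finger pushed the flap down while the far finger sat behind the capsule. I then slid the capsule about 35 mm over the edge with the flap held open at roughly 0.9 rad, and lifted straight out.

**Last checks:**
- **Flap:** its outline in the scene camera is the same as at the start.
- **Capsule:** it is not on the counter, the frame or the flap. I did not see it in the caddy; I take it to be there because it was seen tipping at the edge and then gone.
- **Other items:** comparing the top view before and after, left of and beyond the chute, only the capsule's old spot changed. The teaspoon and milk jug were outside that comparison. By eye they look unmoved.
- **Forces:** the largest wrist force I read was about 6 N, and it was near zero at hand-in, with the arm clear of everything.

**One slip:** during the lift I typed a wrong sign in one row, which pushed the near finger about 4 mm further toward the hinge. The wrist force read about 6 N just after it, and the flap still shut normally.

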